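# Put the jar away in the locking box

## Task

Put the squat jar away in the locking box: slide the lock bolt back, push the lid fully open, set the jar down upright on the floor of the pocket without dropping it in, then push the lid fully shut and slide the bolt fully home again. Leave the other things on the bench where they are.

Things in the scene. Friction and masses are not known exactly. Their poses are not given: they have to be found in the camera images.
- chest: The locking box: grey steel, fixed to the bench, x -150 to +110, y -180 to +180 mm about the origin, flat deck 88 mm above its underside, where the origin lies. Own x runs from its front edge (nearest the robot, with the bolt) to the rear, z up; yaw within 0.25 rad. Its y above -10 mm half is solid, the other has the pocket. 10 mm high steel rails at x = -66 and +106 mm flank the lid.
- pocket (a point): Centre of the floor of the box's open-topped pocket, at x = +20, y = -90, z = 8 mm in the box. The pocket is 160 x 160 mm and 80 mm deep below the deck, empty, with upright walls.
- ledge (a point): Point on the deck of the box's front ledge (80 mm wide) under the bolt, at x = -110, y = +13, z = 88 mm in the box. Two steel cheeks, 10 mm high, flank the bolt's bar from x = -143 to -73 mm.
- lid (a joint): Sliding lid (m): 0 = shut over the pocket, grows as it slides along the box's +y over the solid half, 0.165 = fully open; hard stops at both. An aluminium plate 160 (x) by 172 (y) by 8 mm lying on the deck, with a rib across its middle to push against. Slides stiffly (3 N), no spring, stays where left. While the bolt is home it moves only about 3 mm.
- lid_rib (a point): Middle of the top of the lid's rib: 80 mm long along the box's x, 14 mm thick along y, 34 mm tall above the plate (top at z = 130, plate top at z = 96 mm in the box). With the lid shut it is at x = +20, y = -86 mm in the box; it moves along +y with the lid.
- bolt (a joint): Lock bolt (m): 0 = home, its round nose 30 mm across the lid's path just before the lid's edge; grows as it slides along the box's -x, 0.040 = fully withdrawn; hard stops at both. The lid is free above 0.031. Slides stiffly (2.5 N), no spring, stays where left. Starts within 6 mm of home. Goes home only with the lid shut to within a few mm.
- bolt_knob (a point): Middle of the top of the bolt's square steel knob: 18 x 18 mm, 36 mm tall above the flat bar (bar top at z = 98, knob top at z = 134 mm in the box). With bolt = 0 it is at x = -90, y = +13 mm in the box; it moves along -x with the bolt. The bar is 20 mm wide and reaches 60 mm towards +x and 15 mm towards -x from the knob.
- jar: The squat amber glass jar with a white cap: 52 mm across, 72 mm tall, about 0.2 kg, standing on the bench left or right of the box; clearly shorter than the tall jar and the tin, with which it may have swapped places. Origin: centre of its underside, z up.
- tall_jar: Bystander: a tall amber jar with the same white cap, 52 mm across, 125 mm tall. Origin: centre of its underside.
- tin: Bystander: a steel tin with a paper label, 68 mm across, 105 mm tall. Origin: centre of its underside.
- bulb_carton: Bystander: a brown carton, 60 x 60 x 100 mm tall. Origin: centre of its underside.
- bleach: Bystander: a white bottle with a blue cap, 72 mm across, 190 mm tall. Origin: centre of its underside.
- sponge_pack: Bystander: a paper-wrapped pack, 110 x 70 x 40 mm tall. Origin: centre of its underside.
- peg_bowl: Bystander: an empty white bowl, 110 mm across, 50 mm high. Origin: centre of its underside.
Things that resemble listed ones, but are neither listed nor needed, are in the scene too. What is shaped like the jar but red is not meant.

How it is judged:
By the outcome, as a careful person would: the job done as asked, in the order asked, and still so for the second after the job is handed in, with the robot touching nothing.
It also fails if it takes over 72 s, if anything falls off the work surface, if the arm or the gripper's body presses on something with over 40 N, if the wrist force passes 120 N, or if a joint passes its speed limit or range.

## Robot

A 6-joint arm with a two-finger parallel gripper is mounted at the origin on the work surface. World frame = base frame: x ahead of the robot, y to its left, z up, the work surface at z = 0. Lengths are in m, angles in rad, forces in N, time in s.
With the tool pointing down it reaches from about 0.375 to 0.975 m from the base axis. Payload 3.8 kg.
Tool frame: the origin (TCP) lies midway between the tips of the shut fingers; the grasp point (between the pads) lies 19 mm behind it; x points along the fingers, z is the direction in which the jaws open and shut, and the axes are right-handed (so a half turn about x gives the same grasp; the last joint's range is limited). The gripper opens to 85 mm and grips with 20 to 120 N. Pads are 22 mm wide; open, the fingers measure 114 mm over their backs; the gripper's body (76 mm by 85 mm) begins 54 mm behind the grasp point. The pads swing forward as they close: fully open they stand 13 mm farther back than shut.
Start: joints at [1.103, 0.264, 1.604, -0, 1.274, -0.037], TCP at [0.282, 0.613, 0.21] pointing down, gripper open.
Joint ranges: [-2.63, 2.63], [-0.94, 2.18], [0.31, 2.57], [-1.31, 4.45], [0, 2.66], [-2.55, 2.55]. Speed limits (rad/s): [2.57, 2.57, 3.14, 3.14, 3.14, 3.14].

## Interface

Orientations are given as a rotation vector (axis times angle).
In Python, from workcell import * gives the robot as it stands. The module is installed in compiled form; this text tells all that it offers.
- The arm moves only by the tool carry_out, never from a script. Its arguments are lists of equal length, an entry for each row: "offset": the shift along the tool's x, y, z in cm, a list of three; "delta_rot": the turn, a rotation vector about the tool's x, y, z in degrees, a list of three. A call has exactly 5 rows; each row shifts and turns the commanded pose from where the row before left it, along the tool's axes as they then stand; what a row does not reach is not made up. A row lasts 1/12 s, in which the tool goes at most 41.7 mm and 7.16 degrees, less where a joint would pass 70% of its speed; a pose out of reach is approached as far as the arm can. A call is refused whole if a number of a shift passes 4.17 or a number of a turn 7.16, either way. A call with a gripper value outside its range is refused whole. "fingers" is the opening, from -1 (shut) to 1 (fully open), set as the call begins (left out, the last holds). The fingers move at their own pace and stop on an object; "newtons" is the grip in N (left out, the last holds). Time passes only in rows, so rows that do not move let the fingers close, or fill a call up. It gives the time, the measured TCP pose, the force and the opening at its end, in the units of the state.
- read_state(): the state, without advancing time (a new reading comes with each control period).
- read_camera(name): name is "side" or "top"; returns (picture, depth): 384x512x3 uint8, red, green, blue; 384x512 float32, m along the optical axis (not along the pixel's ray), 0 where there is no reading.
- get_calibration(name): a dict with "fx", "fy", "cx", "cy" (pixels), "R" (3x3) and "t" (3): a world point X has camera coordinates R X + t. Camera axes: x right, y down, z forward; pixel columns grow to the right and rows downward; lengths in m; the calibration is good to about 2 mm. A picture is of the moment at which its call begins. get_calibration takes no time and is no camera call.
- finish_job(): hands the job in, once; it reports no verdict.
The state is a dict: "time": time; "q": joint angles; "joint_vel": joint speeds; "joint_torque": joint torques, N m; "tool_pos": TCP position; "tcp_rot": TCP orientation; "wrist_force": force on the tool from outside, world axes, zero at the start; "torque": the same for the moment, N m; "width": opening from 0.0 (shut) to 1.0 (fully open).
Only numpy, scipy, OpenCV 4.12 (cv2) and the standard library are available. Lean on these libraries where they do the work, as an engineer would, in place of code of your own. Each camera call takes 0.05 s, during which the arm holds its last target. There are 200 camera calls.

## Working session

There is one attempt and no reset: what is moved stays moved. The work goes in short steps, Python scripts to look and compute and a tool call to move; the robot and the scene stay as the last step left them, time stands still between calls to the robot, and variables do not carry over. Pictures are saved under pics/ and viewed, about 8 in all and at most 12, crops included, and the job is handed in when it is done.

Besides the shell and the picture viewer there is one more tool, called after "Emit:" as name(argument=value, ...), one argument or row to a line, values as JSON. carry_out: Moves the arm, as the interface text tells. Its arguments: {"type":"object","properties":{"offset":{"type":"array"},"delta_rot":{"type":"array"},"fingers":{"type":"number"},"newtons":{"type":"number"}},"required":["offset","delta_rot"]}

```bash
mkdir -p pics
cat > h.py <<'E'
import numpy as np, cv2
from workcell import *
def grab(n,f):
    p,d=read_camera(n); cv2.imwrite('pics/'+f+'.png',p[:,:,::-1]); np.savez('pics/'+f+'.npz',p=p,d=d); return p,d
def pts(d,n):
    c=get_calibration(n); v,u=np.mgrid[:d.shape[0],:d.shape[1]]
    X=np.stack([(u-c['cx'])/c['fx']*d,(v-c['cy'])/c['fy']*d,d],-1)
    return (X-np.array(c['t']))@np.array(c['R'])
E
python3 - <<'E'
from h import *
print(read_state())
for n in('top','side'):
    grab(n,n+'0'); print(get_calibration(n))
a=cv2.imread('pics/top0.png');b=cv2.imread('pics/side0.png')
cv2.imwrite('pics/t0.png',cv2.resize(a,(800,600)))
cv2.imwrite('pics/s0.png',cv2.resize(b,(800,600)))
E
```

```text
{'time': 0.0, 'q': array([ 1.10308671e+00,  2.64745818e-01,  1.60539406e+00,  2.35852048e-05,
        1.27368569e+00, -3.68932429e-02]), 'joint_vel': array([ 0.00127595,  0.00193262, -0.00110188, -0.00158319,  0.00054821,
       -0.00185385]), 'joint_torque': array([-8.20067180e-04, -5.15118134e+01, -3.67310643e+01,  1.65000561e-04,
        1.31301544e-02, -1.17035844e-05]), 'tool_pos': array([0.28152474, 0.61262608, 0.20825618]), 'tcp_rot': array([-0.88743791,  1.38472721,  0.88560554]), 'wrist_force': array([-0.15716516, -0.18273132,  0.49552896]), 'torque': array([-0.0220178 , -0.00382892, -0.07593442]), 'width': 1.0031017705522673}
{'fx': 458.1131331117233, 'fy': 458.1131331117233, 'cx': 254.01695705951806, 'cy': 189.01871537099018, 'R': array([[-0.01799017, -0.99977426, -0.01130378],
       [-0.99287391,  0.01919578, -0.11761343],
       [ 0.11780386,  0.00910734, -0.99299512]]), 't': array([0.02369074, 0.52017616, 1.49530396])}
{'fx': 400.53069071470276, 'fy': 400.53069071470276, 'cx': 258.4208100110128, 'cy': 201.64945084709896, 'R': array([[ 0.74113047, -0.67113777,  0.01731248],
       [-0.51285694, -0.58260713, -0.63051304],
       [ 0.43324749,  0.45841361, -0.77598555]]), 't': array([-0.38652127,  0.34103407,  1.23951699])}
```

View pics/t0.png

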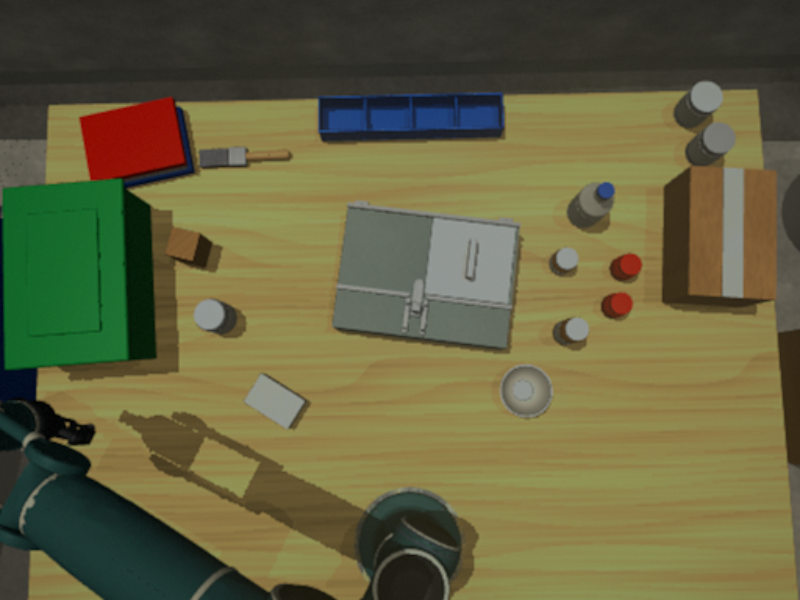

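View pics/s0.png

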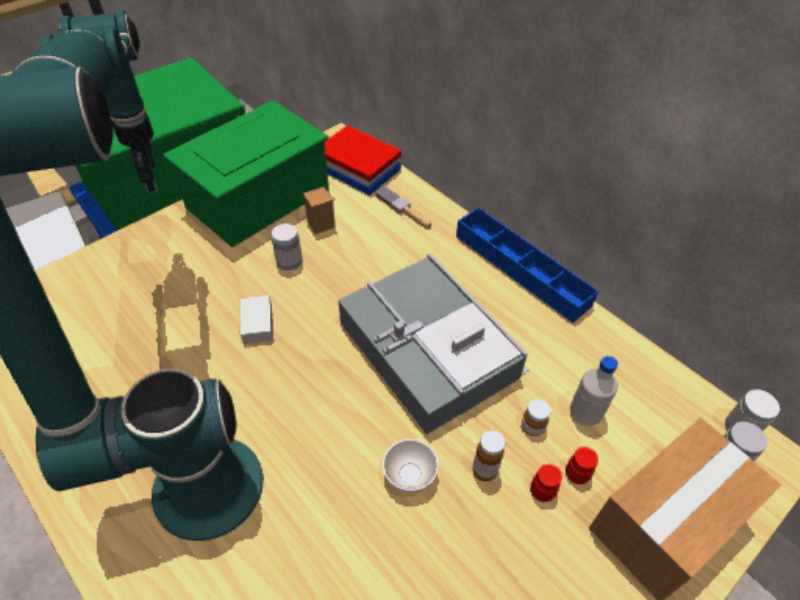

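The top view shows the box at about (425,275), the lid shut with its rib at (472,258), and the knob at (417,292). The squat jar is the cap at top (565,260), side (537,410). The tall jar is at top (573,330). The arm is clear of the box.

Run:
```python
from h import *
z=np.load('pics/top0.npz'); P=pts(z['d'],'top')
s=np.load('pics/side0.npz'); S=pts(s['d'],'side')
def comp(P,m,lab):
    n,l,st,c=cv2.connectedComponentsWithStats(m.astype(np.uint8))
    for i in range(1,n):
        if st[i,4]<25: continue
        q=P[l==i]; print(lab,c[i].round(),st[i,4],q.mean(0).round(4),'med',np.median(q,0).round(4),'min',q.min(0).round(3),'max',q.max(0).round(3))
for nm,Q in(('top',P),('side',S)):
    x,y,zz=Q[...,0],Q[...,1],Q[...,2]
    roi=(x>.35)&(x<.95)&(y>-.5)&(y<.3)
    box=roi&(y>-.27)&(y<.16)&(x>.4)
    dk=box&(zz>.078)&(zz<.104)
    n,l,st,c=cv2.connectedComponentsWithStats(dk.astype(np.uint8)); i=1+st[1:,4].argmax()
    q=Q[l==i]
    r=cv2.minAreaRect((q[:,:2]*1000).astype(np.float32)); print(nm,'deck rect',r, cv2.boxPoints(r).tolist(), 'z pct',np.percentile(q[:,2],[5,25,50,75,95]).round(4))
    for lo,hi in((.115,.15),):
        comp(Q,box&(zz>lo)&(zz<hi),nm+' knob/rib')
    obj=roi&(zz>.03)&(y<-.16)&~dk
    comp(Q,obj&(y<-.19)&(zz>.06),nm+' obj')
# cap caps: jar rim via min circle on top of cap
```

```text
top deck rect ((555.43896484375, -48.2247314453125), (360.6204528808594, 262.03485107421875), 81.91015625) [[400.3510437011719, -208.3031005859375], [659.7783203125, -245.17816162109375], [710.52685546875, 111.8536376953125], [451.099609375, 148.72869873046875]] z pct [0.0823 0.0858 0.0891 0.094  0.0988]
top knob/rib [302. 165.] 120 [ 0.581  -0.1383  0.1281] med [ 0.5813 -0.1383  0.1291] min [ 0.542 -0.149  0.116] max [ 0.621 -0.128  0.137]
top knob/rib [266. 196.] 35 [ 0.4847 -0.025   0.1311] med [ 0.4853 -0.024   0.13  ] min [ 0.477 -0.033  0.125] max [ 0.493 -0.017  0.141]
top obj [380. 129.] 539 [ 0.6899 -0.3871  0.1329] med [ 0.6884 -0.3854  0.1296] min [ 0.662 -0.433  0.06 ] max [ 0.735 -0.361  0.195]
top obj [363. 166.] 165 [ 0.586  -0.3423  0.0698] med [ 0.5852 -0.3425  0.0696] min [ 0.565 -0.367  0.06 ] max [ 0.608 -0.319  0.08 ]
top obj [403. 169.] 168 [ 0.5708 -0.4724  0.0709] med [ 0.5709 -0.4718  0.071 ] min [ 0.548 -0.498  0.06 ] max [ 0.593 -0.451  0.08 ]
top obj [398. 194.] 173 [ 0.4896 -0.4495  0.0705] med [ 0.4902 -0.4495  0.0705] min [ 0.468 -0.473  0.061] max [ 0.
[... 866 characters left out ...]
ax [ 0.724 -0.358  0.195]
side obj [304. 250.] 176 [ 0.5241 -0.2196  0.0692] med [ 0.5259 -0.2195  0.0691] min [ 0.4   -0.239  0.06 ] max [ 0.661 -0.192  0.078]
side obj [344. 262.] 170 [ 0.5835 -0.3394  0.0723] med [ 0.5831 -0.3396  0.0731] min [ 0.561 -0.361  0.061] max [ 0.61  -0.315  0.078]
side obj [313. 288.] 373 [ 0.4267 -0.3439  0.1082] med [ 0.4242 -0.3446  0.1196] min [ 0.409 -0.366  0.061] max [ 0.458 -0.316  0.132]
side obj [374. 293.] 196 [ 0.5685 -0.4698  0.0723] med [ 0.5675 -0.4698  0.0728] min [ 0.548 -0.492  0.06 ] max [ 0.595 -0.446  0.079]
side obj [351. 304.] 204 [ 0.4877 -0.4465  0.0725] med [ 0.4871 -0.4468  0.0731] min [ 0.466 -0.469  0.062] max [ 0.512 -0.423  0.081]
```

```bash
cat >> h.py <<'E'
from scipy.spatial.transform import Rotation as Rn
O=np.array([.574,-.049,0]); YAW=-.141
B=np.array([[np.cos(YAW),-np.sin(YAW),0],[np.sin(YAW),np.cos(YAW),0],[0,0,1]])
def w(x,y,z): return O+B@(np.array([x,y,z])/1000)
def boxof(p): return (B.T@(np.array(p)-O))*1000
def st():
    s=read_state(); print('t %.2f'%s['time'],'box',boxof(s['tool_pos']).round(1),'F',s['wrist_force'].round(1),'w %.2f'%s['width'],'q',s['q'].round(2)); return s
def rows(target,rotate=False,speed=40):
    s=st(); R=Rn.from_rotvec(s['tcp_rot']); p=s['tool_pos'].copy()
    zt=B[:,1]; 
    if R.as_matrix()[:,2]@zt<0: zt=-zt
    xt=np.array([0,0,-1.]); G=Rn.from_matrix(np.stack([xt,np.cross(zt,xt),zt],1))
    rv=(R.inv()*G).as_rotvec(); print('need turn deg',np.degrees(rv).round(2),'shift tool cm',(R.inv().apply(target-p)*100).round(2))
    if rotate:
        d=target-p; n=int(max(np.ceil(np.linalg.norm(d)*1000/speed),np.ceil(np.degrees(np.linalg.norm(rv))/7))); n=-(-n//5)*5
        for k in range(n):
            print((R.inv().apply(d/n)*100).round(2).tolist(),np.degrees(rv/n).round(2).tolist()); R=R*Rn.from_rotvec(rv/n)
E
python3 - <<'E'
from h import *
rows(w(-93,13,190),True,34)
print(boxof([.586,-.341,0]),boxof([.484,-.024,.13]))
E
```

```text
t 0.10 box [-382.5  614.   208.4] F [-0.   0.3  0.1] w 1.00 q [ 1.1   0.26  1.61  0.    1.27 -0.04]
need turn deg [-16.6   -0.12  -0.02] shift tool cm [  1.93 -44.92 -49.32]
[0.1, -2.25, -2.47] [-0.83, -0.01, -0.0]
[0.1, -2.21, -2.5] [-0.83, -0.01, -0.0]
[0.1, -2.17, -2.53] [-0.83, -0.01, -0.0]
[0.1, -2.14, -2.56] [-0.83, -0.01, -0.0]
[0.1, -2.1, -2.59] [-0.83, -0.01, -0.0]
[0.1, -2.06, -2.62] [-0.83, -0.01, -0.0]
[0.1, -2.02, -2.65] [-0.83, -0.01, -0.0]
[0.1, -1.98, -2.68] [-0.83, -0.01, -0.0]
[0.09, -1.95, -2.71] [-0.83, -0.01, -0.0]
[0.09, -1.91, -2.74] [-0.83, -0.01, -0.0]
[0.09, -1.87, -2.76] [-0.83, -0.01, -0.0]
[0.09, -1.83, -2.79] [-0.83, -0.01, -0.0]
[0.09, -1.79, -2.82] [-0.83, -0.01, -0.0]
[0.09, -1.74, -2.84] [-0.83, -0.01, -0.0]
[0.09, -1.7, -2.87] [-0.83, -0.01, -0.0]
[0.09, -1.66, -2.89] [-0.83, -0.01, -0.0]
[0.09, -1.62, -2.92] [-0.83, -0.01, -0.0]
[0.09, -1.58, -2.94] [-0.83, -0.01, -0.0]
[0.09, -1.53, -2.96] [-0.83, -0.01, -0.0]
[0.09, -1.49, -2.98] [-0.83, -0.01, -0.0]
[  52.91662362 -287.41578061    0.        ] [-92.62016774  12.10390549 130.        ]
```

Emit:
carry_out(
  offset=[
    [0,-2.2,-2.5],
    [0,-2.2,-2.5],
    [0,-2.2,-2.5],
    [0,-2.1,-2.6],
    [0,-2.1,-2.6],
  ],
  delta_rot=[
    [-0.8,0,0],
    [-0.8,0,0],
    [-0.8,0,0],
    [-0.8,0,0],
    [-0.8,0,0],
  ],
  fingers=1,
  newtons=25,
)

```text
time: 0.52
tool_pos: [0.3313, 0.4524, 0.2088]
tcp_rot: [-0.941, 1.359, 0.94]
wrist_force: [-0.2, -0.5, -0.1]
width: 1.0
```

Emit:
carry_out(
  offset=[
    [0,-2.1,-2.6],
    [0,-2.0,-2.6],
    [0,-2.0,-2.7],
    [0,-2.0,-2.7],
    [0,-1.9,-2.7],
  ],
  delta_rot=[
    [-0.8,0,0],
    [-0.8,0,0],
    [-0.8,0,0],
    [-0.8,0,0],
    [-0.8,0,0],
  ],
)

```text
time: 0.93
tool_pos: [0.3823, 0.2939, 0.2091]
tcp_rot: [-0.993, 1.333, 0.993]
wrist_force: [0.8, 0.4, 0.8]
width: 1.001
```

Emit:
carry_out(
  offset=[
    [0,-1.9,-2.8],
    [0,-1.8,-2.8],
    [0,-1.8,-2.8],
    [0,-1.7,-2.8],
    [0,-1.7,-2.9],
  ],
  delta_rot=[
    [-0.8,0,0],
    [-0.8,0,0],
    [-0.8,0,0],
    [-0.8,0,0],
    [-0.8,0,0],
  ],
)

```text
time: 1.35
tool_pos: [0.4315, 0.1348, 0.2093]
tcp_rot: [-1.045, 1.306, 1.045]
wrist_force: [1.1, 0.0, 0.2]
width: 0.997
```

Emit:
carry_out(
  offset=[
    [0,-1.7,-2.9],
    [0,-1.6,-2.9],
    [0,-1.6,-2.9],
    [0,-1.5,-3.0],
    [0,-1.5,-3.0],
  ],
  delta_rot=[
    [-0.8,0,0],
    [-0.8,0,0],
    [-0.8,0,0],
    [-0.8,0,0],
    [-0.8,0,0],
  ],
)

```text
time: 1.77
tool_pos: [0.4808, -0.0248, 0.2092]
tcp_rot: [-1.097, 1.277, 1.098]
wrist_force: [0.3, 0.7, -0.5]
width: 0.997
```

```bash
python3 -c "
from h import *
rows(w(-93,13,110),False)"
```

```text
t 1.77 box [-95.7  10.9 209.2] F [ 0.3  0.7 -0.5] w 1.00 q [-0.1  -0.11  2.    0.    1.25 -1.52]
need turn deg [-0.57  0.   -0.03] shift tool cm [ 9.92 -0.27  0.21]
```

Emit:
carry_out(
  offset=[
    [2,-0.2,0.2],
    [2.5,0,0],
    [2.5,0,0],
    [2,0,0],
    [1.2,0,0],
  ],
  delta_rot=[
    [-0.6,0,0],
    [0,0,0],
    [0,0,0],
    [0,0,0],
    [0,0,0],
  ],
)

```text
time: 2.18
tool_pos: [0.481, -0.0215, 0.1045]
tcp_rot: [-1.102, 1.276, 1.108]
wrist_force: [0.3, -0.2, -0.4]
width: 0.997
```

Emit:
carry_out(
  offset=[
    [0,0,0],
    [0,0,0],
    [0,0,0],
    [0,0,0],
    [0,0,0],
  ],
  delta_rot=[
    [0,0,0],
    [0,0,0],
    [0,0,0],
    [0,0,0],
    [0,0,0],
  ],
  fingers=-1,
  newtons=25,
)

```text
time: 2.6
tool_pos: [0.4846, -0.0215, 0.1092]
tcp_rot: [-1.106, 1.27, 1.103]
wrist_force: [0.4, 0.1, 0.6]
width: 0.299
```

Emit:
carry_out(
  offset=[
    [0,0,0],
    [0,0,0],
    [0,0,0],
    [0,0,0],
    [0,0,0],
  ],
  delta_rot=[
    [0,0,0],
    [0,0,0],
    [0,0,0],
    [0,0,0],
    [0,0,0],
  ],
)

```text
time: 3.02
tool_pos: [0.4844, -0.0216, 0.1091]
tcp_rot: [-1.106, 1.271, 1.103]
wrist_force: [-0.8, 0.6, 6.3]
width: 0.198
```

```bash
python3 -c "
from h import *
rows(w(-93,13,107),False)"
```

```text
t 3.02 box [-92.5  14.5 109.1] F [-0.8  0.6  6.3] w 0.20 q [-0.1  -0.01  2.11 -0.    1.04 -1.53]
need turn deg [0.   0.   0.14] shift tool cm [ 0.21  0.05 -0.15]
```

Emit:
carry_out(
  offset=[
    [-0.1,0.5,0],
    [0,0.8,0],
    [0,0.8,0],
    [0,0.7,0],
    [0,0.6,0],
  ],
  delta_rot=[
    [0,0,0],
    [0,0,0],
    [0,0,0],
    [0,0,0],
    [0,0,0],
  ],
)

```text
time: 3.43
tool_pos: [0.4493, -0.0166, 0.1091]
tcp_rot: [-1.105, 1.272, 1.104]
wrist_force: [2.1, -0.5, 2.6]
width: 0.195
```

Emit:
carry_out(
  offset=[
    [0,0.2,0],
    [0,0.2,0],
    [0,0,0],
    [0,0,0],
    [0,0,0],
  ],
  delta_rot=[
    [0,0,0],
    [0,0,0],
    [0,0,0],
    [0,0,0],
    [0,0,0],
  ],
)

```text
time: 3.85
tool_pos: [0.4468, -0.0163, 0.1091]
tcp_rot: [-1.106, 1.271, 1.103]
wrist_force: [4.5, -2.3, 2.0]
width: 0.194
```

Run:
```python
from h import *
st()
p,d=grab('side','s1'); Q=pts(d,'side')
cv2.imwrite('pics/s1c.png',cv2.resize(p[130:290,180:380,::-1],(800,640))[:600])
```

```text
t 3.85 box [-130.6   14.5  109.1] F [ 4.5 -2.3  2. ] w 0.19 q [-0.09 -0.09  2.18 -0.    1.05 -1.52]
```

View pics/s1c.png

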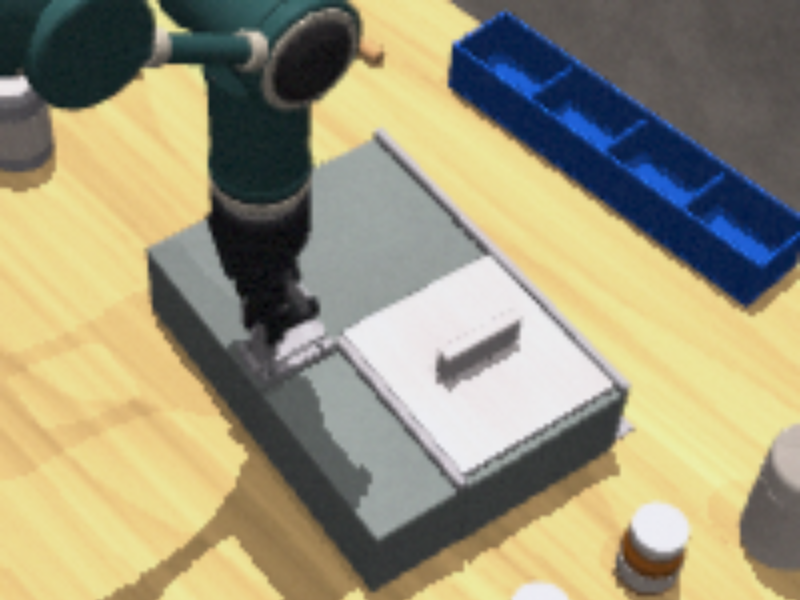

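The bolt has moved: its nose near (340,340) is clear of the lid's edge. I'll pull a little further to feel for the stop.

Emit:
carry_out(
  offset=[
    [0,0.2,0],
    [0,0.2,0],
    [0,0.1,0],
    [0,0,0],
    [0,0,0],
  ],
  delta_rot=[
    [0,0,0],
    [0,0,0],
    [0,0,0],
    [0,0,0],
    [0,0,0],
  ],
)

```text
time: 4.32
tool_pos: [0.4466, -0.0162, 0.1093]
tcp_rot: [-1.111, 1.264, 1.095]
wrist_force: [19.2, -2.7, -10.4]
width: 0.196
```

Emit:
carry_out(
  offset=[
    [0,0,0],
    [0,0,0],
    [0,0,0],
    [0,0,0],
    [0,0,0],
  ],
  delta_rot=[
    [0,0,0],
    [0,0,0],
    [0,0,0],
    [0,0,0],
    [0,0,0],
  ],
)

```text
time: 4.73
tool_pos: [0.4465, -0.0162, 0.1093]
tcp_rot: [-1.111, 1.264, 1.095]
wrist_force: [18.8, -3.7, -10.7]
width: 0.195
```

```bash
python3 -c "
from h import *
st()"
```

```text
t 4.73 box [-130.8   14.5  109.3] F [ 18.8  -3.7 -10.7] w 0.19 q [-0.09 -0.1   2.19 -0.    1.04 -1.52]
```

Emit:
carry_out(
  offset=[
    [0,-0.4,0],
    [0,0,0],
    [0,0,0],
    [0,0,0],
    [0,0,0],
  ],
  delta_rot=[
    [0,0,0],
    [0,0,0],
    [0,0,0],
    [0,0,0],
    [0,0,0],
  ],
  fingers=1,
)

```text
time: 5.15
tool_pos: [0.4434, -0.0158, 0.1079]
tcp_rot: [-1.104, 1.274, 1.106]
wrist_force: [-0.9, -0.5, 0.7]
width: 0.894
```

Emit:
carry_out(
  offset=[
    [-1,0,0],
    [-2,0,0],
    [-2.5,0,0],
    [-1.5,-2,-2],
    [0,-3,-2.5],
  ],
  delta_rot=[
    [0,0,0],
    [0,0,0],
    [0,0,0],
    [0,0,0],
    [0,0,0],
  ],
)

```text
time: 5.57
tool_pos: [0.4895, -0.0669, 0.1838]
tcp_rot: [-1.11, 1.266, 1.102]
wrist_force: [1.1, 0.7, 0.3]
width: 1.001
```

Emit:
carry_out(
  offset=[
    [0,-3,-2.5],
    [0,-3,-2],
    [0,-2,-1],
    [0,-2,0],
    [0,0,0],
  ],
  delta_rot=[
    [0,0,0],
    [0,0,0],
    [0,0,0],
    [0,0,0],
    [0,0,0],
  ],
)

```text
time: 5.98
tool_pos: [0.5822, -0.1376, 0.1794]
tcp_rot: [-1.105, 1.272, 1.102]
wrist_force: [-0.8, 0.5, 0.6]
width: 0.998
```

```bash
python3 -c "
from h import *
rows(w(20,-86,107),False)
p,d=grab('side','s2');Q=pts(d,'side')
for nm,m in (('z',(Q[...,2]>.12)&(Q[...,2]<.15)&(Q[...,1]<.1)&(Q[...,1]>-.2)&(Q[...,0]<.7)&(Q[...,0]>.38)),):
  n,l,s,c=cv2.connectedComponentsWithStats(m.astype(np.uint8))
  for i in range(1,n):
    if s[i,4]>15: print(c[i],s[i,4],boxof(Q[l==i].mean(0)).round(1))
"
```

```text
t 5.98 box [ 20.6 -86.5 179.4] F [-0.8  0.5  0.6] w 1.00 q [-0.27  0.14  1.81  0.    1.19 -1.7 ]
need turn deg [-0.09 -0.01  0.14] shift tool cm [7.24 0.08 0.06]
[299.51351351 214.06306306] 111 [ 17.6 -85.2 129.9]
[245.56756757 213.56756757] 37 [-131.8   13.   132.5]
```

Emit:
carry_out(
  offset=[
    [1.5,0,0],
    [2,0,0],
    [2,0,0],
    [1.3,0,0],
    [0.4,0,0],
  ],
  delta_rot=[
    [0,0,0],
    [0,0,0],
    [0,0,0],
    [0,0,0],
    [0,0,0],
  ],
)

```text
time: 6.45
tool_pos: [0.5762, -0.1349, 0.104]
tcp_rot: [-1.102, 1.275, 1.109]
wrist_force: [-0.2, -0.0, -1.1]
width: 0.997
```

Emit:
carry_out(
  offset=[
    [0,0,0],
    [0,0,0],
    [0,0,0],
    [0,0,0],
    [0,0,0],
  ],
  delta_rot=[
    [0,0,0],
    [0,0,0],
    [0,0,0],
    [0,0,0],
    [0,0,0],
  ],
  fingers=-1,
)

```text
time: 6.87
tool_pos: [0.58, -0.1363, 0.1079]
tcp_rot: [-1.106, 1.271, 1.103]
wrist_force: [0.4, -0.6, -0.0]
width: 0.304
```

Emit:
carry_out(
  offset=[
    [0,0,0],
    [0,0,0],
    [0,0,0],
    [0,0,0],
    [0,0,0],
  ],
  delta_rot=[
    [0,0,0],
    [0,0,0],
    [0,0,0],
    [0,0,0],
    [0,0,0],
  ],
)

```text
time: 7.28
tool_pos: [0.5799, -0.1353, 0.1076]
tcp_rot: [-1.105, 1.271, 1.104]
wrist_force: [-0.1, 4.8, 5.6]
width: 0.136
```

Emit:
carry_out(
  offset=[
    [0,0,0.5],
    [0,0,1.5],
    [0,0,1.5],
    [0,0,1.5],
    [0,0,1.5],
  ],
  delta_rot=[
    [0,0,0],
    [0,0,0],
    [0,0,0],
    [0,0,0],
    [0,0,0],
  ],
)

```text
time: 7.7
tool_pos: [0.5887, -0.0734, 0.1076]
tcp_rot: [-1.108, 1.274, 1.102]
wrist_force: [-1.7, -3.8, 4.7]
width: 0.14
```

```bash
python3 -c "
from h import *
rows(w(20,79,107),False)"
```

```text
t 7.70 box [ 18.  -22.1 107.6] F [-1.7 -3.8  4.7] w 0.14 q [-0.16  0.19  1.89 -0.    1.06 -1.59]
need turn deg [ 0.01 -0.2   0.09] shift tool cm [ 0.02 -0.2  10.11]
```

Emit:
carry_out(
  offset=[
    [0,0,1.8],
    [0,0,1.8],
    [0,0,1.8],
    [0,0,1.6],
    [0,0,1.2],
  ],
  delta_rot=[
    [0,0,0],
    [0,0,0],
    [0,0,0],
    [0,0,0],
    [0,0,0],
  ],
)

```text
time: 8.12
tool_pos: [0.6004, 0.0088, 0.1076]
tcp_rot: [-1.108, 1.273, 1.103]
wrist_force: [-0.8, -3.5, 5.8]
width: 0.135
```

Emit:
carry_out(
  offset=[
    [0,0,0.8],
    [0,0,0.5],
    [0,0,0.2],
    [0,0,0.1],
    [0,0,0],
  ],
  delta_rot=[
    [0,0,0],
    [0,0,0],
    [0,0,0],
    [0,0,0],
    [0,0,0],
  ],
)

```text
time: 8.53
tool_pos: [0.6026, 0.0242, 0.1075]
tcp_rot: [-1.108, 1.273, 1.103]
wrist_force: [-1.1, -1.2, 6.3]
width: 0.137
```

```bash
python3 -c "
from h import *
rows(w(20,79,107),False)"
```

```text
t 8.53 box [ 18.   76.4 107.5] F [-1.1 -1.2  6.3] w 0.14 q [ 0.    0.21  1.86 -0.    1.06 -1.43]
need turn deg [ 0.04 -0.13  0.08] shift tool cm [ 0.05 -0.2   0.26]
```

Emit:
carry_out(
  offset=[
    [0,0,0.2],
    [0,0,0.2],
    [0,0,0.1],
    [0,0,0],
    [0,0,0],
  ],
  delta_rot=[
    [0,0,0],
    [0,0,0],
    [0,0,0],
    [0,0,0],
    [0,0,0],
  ],
)

```text
time: 8.95
tool_pos: [0.6032, 0.0282, 0.1075]
tcp_rot: [-1.108, 1.274, 1.103]
wrist_force: [-2.3, -3.6, 6.5]
width: 0.138
```

```bash
python3 -c "
from h import *
rows(w(20,79,107),False)"
```

```text
t 8.95 box [ 18.   80.5 107.5] F [-2.3 -3.6  6.5] w 0.14 q [ 0.01  0.21  1.86 -0.    1.06 -1.42]
need turn deg [ 0.03 -0.19  0.07] shift tool cm [ 0.06 -0.2  -0.15]
```

Emit:
carry_out(
  offset=[
    [0,0,0.2],
    [0,0,0.2],
    [0,0,0.1],
    [0,0,0],
    [0,0,0],
  ],
  delta_rot=[
    [0,0,0],
    [0,0,0],
    [0,0,0],
    [0,0,0],
    [0,0,0],
  ],
)

```text
time: 9.37
tool_pos: [0.6032, 0.0285, 0.1075]
tcp_rot: [-1.114, 1.28, 1.101]
wrist_force: [-2.9, -16.6, 8.2]
width: 0.14
```

```bash
python3 -c "
from h import *
rows(w(20,79,107),False)"
```

```text
t 9.37 box [ 18.   80.8 107.5] F [ -2.9 -16.6   8.2] w 0.14 q [ 0.01  0.21  1.86 -0.01  1.07 -1.41]
need turn deg [ 0.09 -0.63  0.04] shift tool cm [ 0.05 -0.2  -0.18]
```

```bash
sed -i 's/^O=.*/O=np.array([.5742,-.0474,0]); YAW=-.141/' h.py
python3 - <<'E'
from h import *
z=np.load('pics/s2.npz'); s=np.load('pics/top0.npz')
for n,zz in(('side',z),('top',s)):
    Q=pts(zz['d'],n); p=zz['p'].astype(int)
    m=(abs(Q[...,0]-.586)<.04)&(abs(Q[...,1]+.341)<.04)&(Q[...,2]>.066)
    q=Q[m]; print(n,m.sum(),((q.min(0)+q.max(0))/2).round(4),q.min(0).round(4),q.max(0).round(4))
    # cap pixels by circle of mask, ray onto z=.072
    c=get_calibration(n); k=cv2.findContours(m.astype(np.uint8),0,2)[0]; k=max(k,key=cv2.contourArea)
    M=cv2.moments(m.astype(np.uint8)); u,v=M['m10']/M['m00'],M['m01']/M['m00']
    R=np.array(c['R']);t=np.array(c['t']); C=-R.T@t; r=R.T@[(u-c['cx'])/c['fx'],(v-c['cy'])/c['fy'],1]
    print(u,v,(C+r*(.072-C[2])/r[2]).round(4))
E
```

```text
side 155 [ 0.586  -0.338   0.0723] [ 0.5626 -0.3611  0.0661] [ 0.6095 -0.315   0.0785]
344.5870967741935 261.8709677419355 [ 0.5853 -0.3386  0.072 ]
top 140 [ 0.5863 -0.3426  0.0729] [ 0.5646 -0.3658  0.066 ] [ 0.6081 -0.3194  0.0798]
363.14285714285717 165.36428571428573 [ 0.5862 -0.3426  0.072 ]
```

Emit:
carry_out(
  offset=[
    [0,0,-0.5],
    [0,0,0],
    [0,0,0],
    [0,0,0],
    [0,0,0],
  ],
  delta_rot=[
    [0,0,0],
    [0,0,0],
    [0,0,0],
    [0,0,0],
    [0,0,0],
  ],
  fingers=1,
)

```text
time: 9.78
tool_pos: [0.6026, 0.0306, 0.1062]
tcp_rot: [-1.105, 1.273, 1.105]
wrist_force: [0.4, 0.1, 0.5]
width: 0.843
```

Emit:
carry_out(
  offset=[
    [-1,0,0],
    [-2.5,0,0],
    [-2.5,0,0],
    [-2,0,-1.5],
    [-1,0,-2.5],
  ],
  delta_rot=[
    [0,0,0],
    [0,0,0],
    [0,0,0],
    [0,0,0],
    [0,0,0],
  ],
)

```text
time: 10.2
tool_pos: [0.5994, -0.0075, 0.2011]
tcp_rot: [-1.109, 1.266, 1.104]
wrist_force: [-0.3, 0.0, 0.3]
width: 1.001
```

Emit:
carry_out(
  offset=[
    [0,-0.3,-3],
    [0,-0.3,-3],
    [0,-0.3,-3],
    [0,-0.3,-3],
    [0,-0.3,-3],
  ],
  delta_rot=[
    [0,0,0],
    [0,0,0],
    [0,0,0],
    [0,0,0],
    [0,0,0],
  ],
)

```text
time: 10.62
tool_pos: [0.591, -0.161, 0.1977]
tcp_rot: [-1.106, 1.272, 1.104]
wrist_force: [0.7, -0.1, 0.1]
width: 1.0
```

Emit:
carry_out(
  offset=[
    [0,-0.3,-3],
    [0,-0.3,-3],
    [0,-0.3,-3],
    [0,-0.3,-3],
    [0,-0.3,-3],
  ],
  delta_rot=[
    [0,0,0],
    [0,0,0],
    [0,0,0],
    [0,0,0],
    [0,0,0],
  ],
)

```text
time: 11.03
tool_pos: [0.5848, -0.3118, 0.1975]
tcp_rot: [-1.106, 1.272, 1.104]
wrist_force: [-0.4, -0.5, 1.0]
width: 1.0
```

```bash
python3 -c "
from h import *
rows(np.array([.586,-.341,.035]),False)
p,d=grab('top','t3')
p,d=grab('side','s3')
cv2.imwrite('pics/s3v.png',cv2.resize(p[:,:,::-1],(800,600)))"
```

```text
t 11.03 box [  47.7 -260.3  197.5] F [-0.4 -0.5  1. ] w 1.00 q [-0.53  0.25  1.65  0.    1.25 -1.96]
need turn deg [ 0.03 -0.01  0.04] shift tool cm [16.25 -0.52 -2.87]
```

View pics/s3v.png

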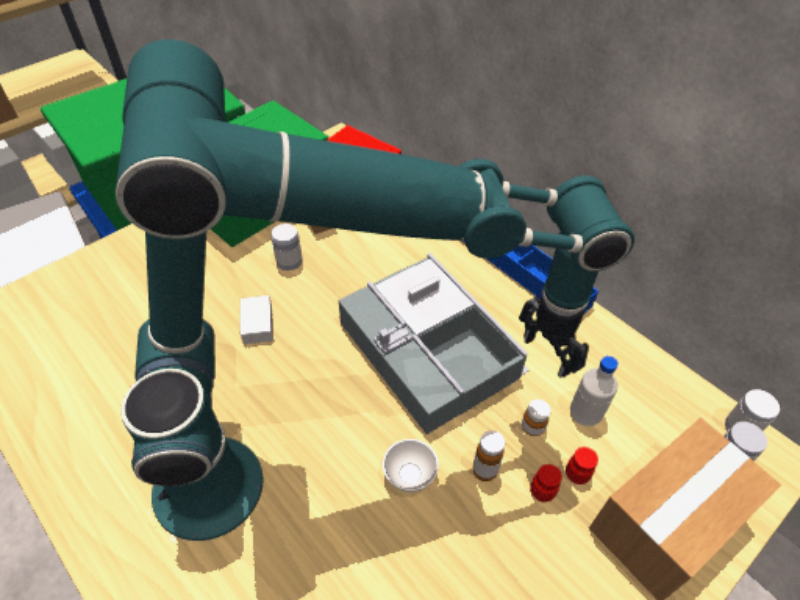

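Emit:
carry_out(
  offset=[
    [1,-0.25,-1.4],
    [2,-0.25,-1.4],
    [2.5,0,0],
    [2.5,0,0],
    [2,0,0],
  ],
  delta_rot=[
    [0,0,0],
    [0,0,0],
    [0,0,0],
    [0,0,0],
    [0,0,0],
  ],
)

```text
time: 11.55
tool_pos: [0.5851, -0.338, 0.0942]
tcp_rot: [-1.104, 1.273, 1.107]
wrist_force: [-0.3, 0.5, -0.9]
width: 1.0
```

```bash
python3 -c "
from h import *
rows(np.array([.586,-.3405,.025]),False)"
```

```text
t 11.55 box [  51.6 -286.2   94.2] F [-0.3  0.5 -0.9] w 1.00 q [-0.56  0.35  1.71  0.    1.08 -1.99]
need turn deg [ 0.05  0.05 -0.1 ] shift tool cm [ 6.91 -0.13 -0.24]
```

Emit:
carry_out(
  offset=[
    [1,-0.1,-0.2],
    [2,0,0],
    [2,0,0],
    [1.5,0,0],
    [0.6,0,0],
  ],
  delta_rot=[
    [0,0,0],
    [0,0,0],
    [0,0,0],
    [0,0,0],
    [0,0,0],
  ],
)

```text
time: 11.97
tool_pos: [0.5851, -0.3397, 0.0228]
tcp_rot: [-1.102, 1.273, 1.109]
wrist_force: [0.4, -0.1, -0.1]
width: 1.002
```

Emit:
carry_out(
  offset=[
    [0,0,0],
    [0,0,0],
    [0,0,0],
    [0,0,0],
    [0,0,0],
  ],
  delta_rot=[
    [0,0,0],
    [0,0,0],
    [0,0,0],
    [0,0,0],
    [0,0,0],
  ],
  fingers=-1,
  newtons=30,
)

```text
time: 12.38
tool_pos: [0.5876, -0.3417, 0.0275]
tcp_rot: [-1.107, 1.272, 1.102]
wrist_force: [0.5, 1.9, 2.9]
width: 0.538
```

Emit:
carry_out(
  offset=[
    [0,0,0],
    [0,0,0],
    [0,0,0],
    [0,0,0],
    [0,0,0],
  ],
  delta_rot=[
    [0,0,0],
    [0,0,0],
    [0,0,0],
    [0,0,0],
    [0,0,0],
  ],
)

```text
time: 12.8
tool_pos: [0.5877, -0.3417, 0.0275]
tcp_rot: [-1.107, 1.271, 1.102]
wrist_force: [0.3, 1.7, 6.7]
width: 0.539
```

```bash
python3 -c "
from h import *
s=st();print(s['tool_pos'])"
```

```text
t 12.80 box [  54.7 -289.5   27.5] F [0.3 1.7 6.7] w 0.54 q [-0.56  0.43  1.74  0.    0.97 -1.99]
[ 0.58766414 -0.3416995   0.02748249]
```

Emit:
carry_out(
  offset=[
    [-0.5,0,0],
    [-1.5,0,0],
    [-2.5,0,0],
    [-3,0,0],
    [-3,0,0],
  ],
  delta_rot=[
    [0,0,0],
    [0,0,0],
    [0,0,0],
    [0,0,0],
    [0,0,0],
  ],
)

```text
time: 13.22
tool_pos: [0.5851, -0.3405, 0.1309]
tcp_rot: [-1.102, 1.274, 1.107]
wrist_force: [0.9, -0.7, -1.8]
width: 0.533
```

Emit:
carry_out(
  offset=[
    [-2,0,0.5],
    [-1,0.5,1.5],
    [0,0.5,2],
    [0,0.5,2.5],
    [0,0.5,2.5],
  ],
  delta_rot=[
    [0,0,0],
    [0,0,0],
    [0,0,0],
    [0,0,0],
    [0,0,0],
  ],
)

```text
time: 13.63
tool_pos: [0.5787, -0.2488, 0.1615]
tcp_rot: [-1.104, 1.273, 1.103]
wrist_force: [0.7, -0.4, -2.4]
width: 0.533
```

Emit:
carry_out(
  offset=[
    [0,0.5,2.5],
    [0,0.5,2.5],
    [0,0.5,2.5],
    [0,0,2],
    [0,0,1],
  ],
  delta_rot=[
    [0,0,0],
    [0,0,0],
    [0,0,0],
    [0,0,0],
    [0,0,0],
  ],
)

```text
time: 14.05
tool_pos: [0.5785, -0.1408, 0.161]
tcp_rot: [-1.105, 1.272, 1.107]
wrist_force: [-1.1, 0.3, -2.6]
width: 0.534
```

Emit:
carry_out(
  offset=[
    [0,0,0.5],
    [0,0,0],
    [0,0,0],
    [0,0,0],
    [0,0,0],
  ],
  delta_rot=[
    [0,0,0],
    [0,0,0],
    [0,0,0],
    [0,0,0],
    [0,0,0],
  ],
)

```text
time: 14.47
tool_pos: [0.5798, -0.1393, 0.1605]
tcp_rot: [-1.104, 1.274, 1.104]
wrist_force: [-0.0, 0.5, -2.3]
width: 0.533
```

```bash
python3 -c "
from h import *
rows(w(20,-90,35.5),False)
p,d=grab('side','s4')
cv2.imwrite('pics/s4c.png',cv2.resize(p[110:290,200:400,::-1],(660,594)))"
```

```text
t 14.47 box [ 18.4 -90.2 160.5] F [-0.   0.5 -2.3] w 0.53 q [-0.28  0.15  1.83 -0.    1.16 -1.71]
need turn deg [-0.08 -0.02 -0.01] shift tool cm [12.5  -0.16  0.03]
```

View pics/s4c.png

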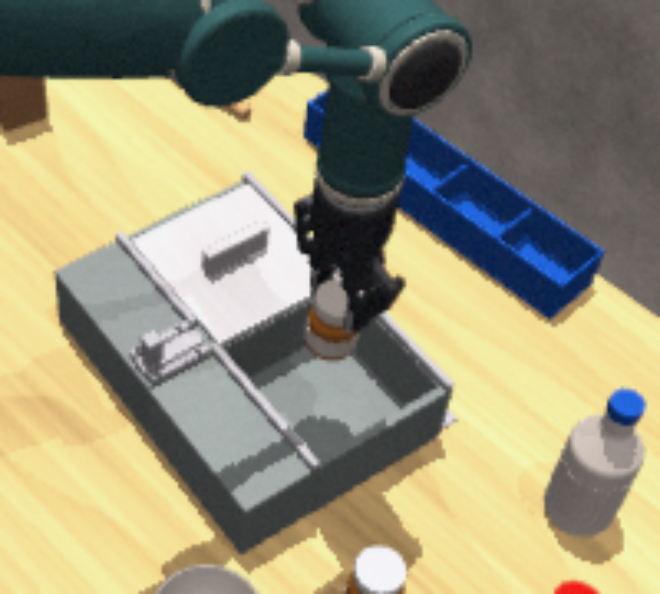

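The jar is gripped upright at (330,325) over the open pocket. I'll lower it.

Emit:
carry_out(
  offset=[
    [1.5,0,0],
    [2.5,0,0],
    [2.5,0,0],
    [2.5,0,0],
    [1.5,0,0],
  ],
  delta_rot=[
    [0,0,0],
    [0,0,0],
    [0,0,0],
    [0,0,0],
    [0,0,0],
  ],
)

```text
time: 14.93
tool_pos: [0.5779, -0.1385, 0.0526]
tcp_rot: [-1.102, 1.275, 1.107]
wrist_force: [-1.1, 0.6, -3.4]
width: 0.53
```

Emit:
carry_out(
  offset=[
    [0.6,0,0],
    [0.4,0,0],
    [0.2,0,0],
    [0.1,0,0],
    [0,0,0],
  ],
  delta_rot=[
    [0,0,0],
    [0,0,0],
    [0,0,0],
    [0,0,0],
    [0,0,0],
  ],
)

```text
time: 15.35
tool_pos: [0.5809, -0.1386, 0.0438]
tcp_rot: [-1.106, 1.271, 1.103]
wrist_force: [-0.1, -0.6, -2.9]
width: 0.529
```

```bash
python3 -c "
from h import *
rows(w(20,-90,35.5),False)"
```

```text
t 15.35 box [ 19.5 -89.4  43.8] F [-0.1 -0.6 -2.9] w 0.53 q [-0.28  0.27  1.92 -0.    0.94 -1.71]
need turn deg [-0.01 -0.02  0.13] shift tool cm [ 0.83 -0.05 -0.06]
```

Emit:
carry_out(
  offset=[
    [0.3,0,0],
    [0.2,0,0],
    [0.1,0,0],
    [0,0,0],
    [0,0,0],
  ],
  delta_rot=[
    [0,0,0],
    [0,0,0],
    [0,0,0],
    [0,0,0],
    [0,0,0],
  ],
)

```text
time: 15.77
tool_pos: [0.5798, -0.1381, 0.0366]
tcp_rot: [-1.105, 1.273, 1.105]
wrist_force: [-0.3, 1.2, -2.8]
width: 0.533
```

Emit:
carry_out(
  offset=[
    [0.1,0,0],
    [0.1,0,0],
    [0,0,0],
    [0,0,0],
    [0,0,0],
  ],
  delta_rot=[
    [0,0,0],
    [0,0,0],
    [0,0,0],
    [0,0,0],
    [0,0,0],
  ],
)

```text
time: 16.18
tool_pos: [0.5805, -0.1382, 0.0355]
tcp_rot: [-1.105, 1.272, 1.104]
wrist_force: [-0.9, 1.9, 5.0]
width: 0.533
```

```bash
python3 -c "
from h import *
rows(w(20,-90,35.5),False)"
```

```text
t 16.18 box [ 19.  -89.   35.5] F [-0.9  1.9  5. ] w 0.53 q [-0.28  0.28  1.93  0.    0.93 -1.71]
need turn deg [-0.   -0.    0.08] shift tool cm [-0.  -0.1 -0.1]
```

Touchdown: the vertical force went from -2.8 to +5 N exactly at the expected height. Next I'll release the jar and rise.

Emit:
carry_out(
  offset=[
    [0,0,0],
    [0,0,0],
    [0,0,0],
    [0,0,0],
    [0,0,0],
  ],
  delta_rot=[
    [0,0,0],
    [0,0,0],
    [0,0,0],
    [0,0,0],
    [0,0,0],
  ],
  fingers=0.9,
)

```text
time: 16.6
tool_pos: [0.5796, -0.1382, 0.0343]
tcp_rot: [-1.104, 1.273, 1.105]
wrist_force: [0.2, 0.2, 0.2]
width: 0.952
```

Emit:
carry_out(
  offset=[
    [-0.5,0,0],
    [-1.5,0,0],
    [-2.5,0,0],
    [-3,0,0],
    [-3.5,0,0],
  ],
  delta_rot=[
    [0,0,0],
    [0,0,0],
    [0,0,0],
    [0,0,0],
    [0,0,0],
  ],
)

```text
time: 17.02
tool_pos: [0.5782, -0.1378, 0.1441]
tcp_rot: [-1.102, 1.275, 1.108]
wrist_force: [1.0, -0.1, 0.9]
width: 0.951
```

Emit:
carry_out(
  offset=[
    [-3,0,0],
    [-1.5,0,2],
    [0,0,3.5],
    [0,0,3.5],
    [0,0,3.5],
  ],
  delta_rot=[
    [0,0,0],
    [0,0,0],
    [0,0,0],
    [0,0,0],
    [0,0,0],
  ],
  fingers=1,
)

```text
time: 17.43
tool_pos: [0.5979, -0.0136, 0.191]
tcp_rot: [-1.105, 1.272, 1.102]
wrist_force: [-0.8, 0.4, -0.6]
width: 1.001
```

Emit:
carry_out(
  offset=[
    [0,0,2.5],
    [0,0,1.5],
    [0,0,0.3],
    [0,0,0],
    [0,0,0],
  ],
  delta_rot=[
    [0,0,0],
    [0,0,0],
    [0,0,0],
    [0,0,0],
    [0,0,0],
  ],
)

```text
time: 17.85
tool_pos: [0.6033, 0.0271, 0.1895]
tcp_rot: [-1.105, 1.274, 1.104]
wrist_force: [0.8, -0.1, 0.5]
width: 0.998
```

```bash
python3 -c "
from h import *
rows(w(20,79,107),False)
p,d=grab('side','s5');Q=pts(d,'side')
cv2.imwrite('pics/s5c.png',cv2.resize(p[110:290,200:400,::-1],(660,594)))
b=(Q-O)@B*1000
m=(b[...,0]>-50)&(b[...,0]<90)&(b[...,1]>-165)&(b[...,1]<-15)&(b[...,2]>70)&(b[...,2]<88)
print(m.sum(),b[m].mean(0),np.percentile(b[m][:,2],[5,50,95]))"
```

```text
t 17.85 box [ 18.4  77.9 189.5] F [ 0.8 -0.1  0.5] w 1.00 q [ 0.    0.14  1.78 -0.    1.21 -1.43]
need turn deg [-0.01 -0.06 -0.01] shift tool cm [ 8.25 -0.16  0.12]
137 [ 14.89824398 -87.87890164  81.0077638 ] [73.29445194 81.76686846 85.12186081]
```

View pics/s5c.png

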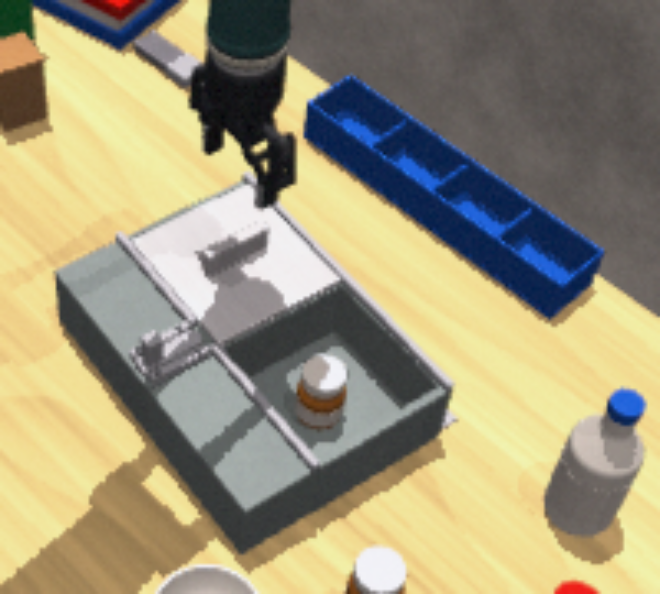

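The jar stands upright in the middle of the pocket (322,390), with its cap top at about z = 81 mm, below the deck. Next I'll shut the lid.

Emit:
carry_out(
  offset=[
    [1.5,-0.1,0.1],
    [2.2,0,0],
    [2.2,0,0],
    [1.7,0,0],
    [0.6,0,0],
  ],
  delta_rot=[
    [0,0,0],
    [0,0,0],
    [0,0,0],
    [0,0,0],
    [0,0,0],
  ],
)

```text
time: 18.32
tool_pos: [0.6021, 0.0272, 0.1042]
tcp_rot: [-1.101, 1.278, 1.107]
wrist_force: [-0.5, 0.5, 0.3]
width: 1.003
```

Emit:
carry_out(
  offset=[
    [0,0,0],
    [0,0,0],
    [0,0,0],
    [0,0,0],
    [0,0,0],
  ],
  delta_rot=[
    [0,0,0],
    [0,0,0],
    [0,0,0],
    [0,0,0],
    [0,0,0],
  ],
  fingers=-1,
  newtons=25,
)

```text
time: 18.73
tool_pos: [0.6057, 0.0289, 0.1091]
tcp_rot: [-1.106, 1.271, 1.103]
wrist_force: [0.4, 0.2, 0.2]
width: 0.299
```

Emit:
carry_out(
  offset=[
    [0,0,0],
    [0,0,0],
    [0,0,0],
    [0,0,0],
    [0,0,0],
  ],
  delta_rot=[
    [0,0,0],
    [0,0,0],
    [0,0,0],
    [0,0,0],
    [0,0,0],
  ],
)

```text
time: 19.15
tool_pos: [0.6051, 0.0291, 0.1083]
tcp_rot: [-1.105, 1.272, 1.104]
wrist_force: [-1.2, -0.3, 4.2]
width: 0.0
```

Emit:
carry_out(
  offset=[
    [0,0,-0.5],
    [0,0,-1.5],
    [0,0,-1.5],
    [0,0,-1.5],
    [0,0,-1.5],
  ],
  delta_rot=[
    [0,0,0],
    [0,0,0],
    [0,0,0],
    [0,0,0],
    [0,0,0],
  ],
)

```text
time: 19.57
tool_pos: [0.5943, -0.0374, 0.1067]
tcp_rot: [-1.104, 1.274, 1.105]
wrist_force: [0.8, -0.1, 0.6]
width: -0.002
```

Emit:
carry_out(
  offset=[
    [0,0,-1.8],
    [0,0,-1.8],
    [0,0,-1.6],
    [0,0,-1.4],
    [0,0,-1.2],
  ],
  delta_rot=[
    [0,0,0],
    [0,0,0],
    [0,0,0],
    [0,0,0],
    [0,0,0],
  ],
)

```text
time: 19.98
tool_pos: [0.5834, -0.1149, 0.107]
tcp_rot: [-1.103, 1.274, 1.104]
wrist_force: [0.2, 1.1, 0.4]
width: 0.0
```

Emit:
carry_out(
  offset=[
    [0,0,-0.8],
    [0,0,-0.5],
    [0,0,-0.2],
    [0,0,0],
    [0,0,0],
  ],
  delta_rot=[
    [0,0,0],
    [0,0,0],
    [0,0,0],
    [0,0,0],
    [0,0,0],
  ],
)

```text
time: 20.4
tool_pos: [0.5824, -0.127, 0.1075]
tcp_rot: [-1.105, 1.272, 1.105]
wrist_force: [-0.4, 0.6, -1.2]
width: -0.002
```

```bash
python3 -c "
from h import *
rows(w(20,-86,107),False)"
```

```text
t 20.40 box [ 19.3 -77.7 107.5] F [-0.4  0.6 -1.2] w -0.00 q [-0.26  0.2   1.88  0.    1.06 -1.69]
need turn deg [ 0.01  0.02 -0.01] shift tool cm [ 0.05 -0.07 -0.83]
```

The fingers shut fully (width 0), so they did not hold the rib. I need to look.

```bash
python3 -c "
from h import *
for n in ('side','top'):
  p,d=grab(n,n+'6');Q=pts(d,n)
  if n=='side': cv2.imwrite('pics/s6c.png',cv2.resize(p[110:290,200:400,::-1],(660,594)))
  b=(Q-O)@B*1000
  m=(abs(b[...,0]-20)<50)&(abs(b[...,1])<110)&(b[...,2]>118)&(b[...,2]<137)
  k,l,s,c=cv2.connectedComponentsWithStats(m.astype(np.uint8))
  for i in range(1,k):
    if s[i,4]>15: print(n,c[i],s[i,4],b[l==i].mean(0).round(1),b[l==i].min(0).round(1),b[l==i].max(0).round(1))
"
```

```text
side [270.85321101 183.20183486] 109 [ 17.6  78.  128.8] [-19.6  70.8 118.4] [ 59.9  89.5 136.2]
top [249.89565217 158.86956522] 115 [ 20.1  75.3 128.1] [-18.8  68.6 118.7] [ 59.8  82.8 135.6]
```

View pics/s6c.png

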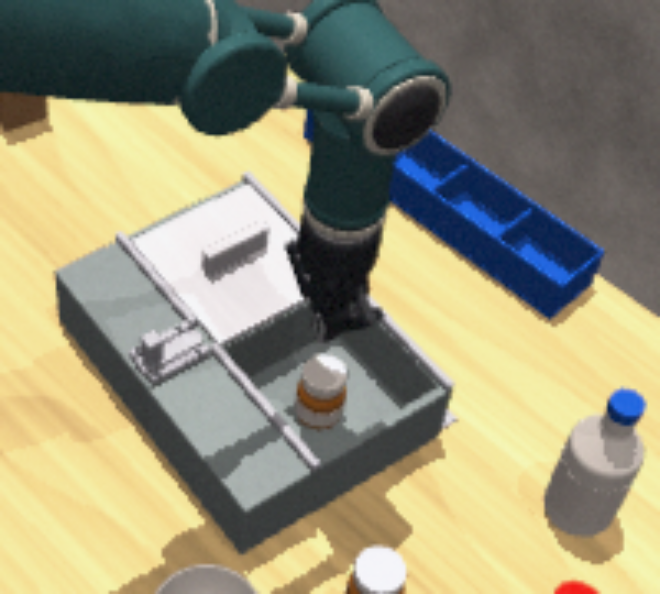

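```bash
python3 -c "
from h import *
s=st(); print(s['q'],s['tool_pos'],s['tcp_rot'])
for n in ('side','top'):
  z=np.load('pics/%s6.npz'%n); Q=pts(z['d'],n); b=(Q-O)@B*1000
  m=(abs(b[...,0]-20)<60)&(b[...,1]<-10)&(b[...,1]>-150)&(b[...,2]>92)&(z['p'].max(-1)<90)
  q=b[m]; 
  for lo in range(92,200,12):
    r=q[(q[:,2]>lo)&(q[:,2]<lo+12)]
    if len(r): print(n,lo,len(r),r.min(0).round(),r.max(0).round())
"
```

```text
t 20.50 box [ 19.4 -77.4 107.6] F [ 0.1 -0.1  0.1] w -0.00 q [-0.26  0.2   1.88  0.    1.06 -1.69]
[-2.56184350e-01  1.99743234e-01  1.87903001e+00  2.20294804e-04
  1.06285797e+00 -1.68684044e+00] [ 0.58249011 -0.1267639   0.10759128] [-1.10512342  1.27211724  1.10536005]
side 128 4 [  8. -88. 136.] [ 22. -73. 140.]
side 140 17 [  7. -92. 140.] [ 25. -71. 151.]
side 152 17 [  6. -90. 152.] [ 15. -63. 163.]
side 164 10 [  6. -90. 165.] [ 13. -64. 175.]
side 176 46 [   5. -109.  177.] [ 32. -45. 188.]
side 188 39 [   2. -118.  188.] [ 27. -32. 200.]
top 92 5 [-22. -11.  93.] [ 79. -10.  96.]
top 176 4 [  7. -55. 179.] [ 15. -51. 186.]
top 188 6 [   7. -120.  189.] [ 12. -48. 199.]
```

```bash
python3 -c "
from h import *
for f in ('side6','s2','s3','s1'):
  z=np.load('pics/%s.npz'%f); Q=pts(z['d'],'side'); b=(Q-O)@B*1000
  T={'side6':(19,-78),'s2':(20,-88),'s3':(47.7,-260),'s1':(-130,13)}[f]
  m=(abs(b[...,0]-T[0])<60)&(abs(b[...,1]-T[1])<62)&(b[...,2]>101)
  if f=='s3': m&=(b[...,2]>160)
  q=b[m]; print(f,np.histogram(q[:,2],bins=range(100,240,8)))
  if f=='side6':
    v,u=np.where(m&(b[...,2]<150))
    for a in list(zip(u,v,b[m&(b[...,2]<150)].round().tolist(),z['p'][m&(b[...,2]<150)].tolist()))[-25:]: print(a)
"
```

```text
side6 (array([ 0,  0,  0,  0,  4, 12, 12, 10,  7, 12, 39, 21, 34, 34, 39, 60, 34]), array([100, 108, 116, 124, 132, 140, 148, 156, 164, 172, 180, 188, 196,
       204, 212, 220, 228, 236]))
(np.int64(295), np.int64(209), [9.0, -71.0, 146.0], [71, 71, 73])
(np.int64(295), np.int64(210), [8.0, -72.0, 142.0], [62, 64, 64])
(np.int64(296), np.int64(210), [10.0, -75.0, 145.0], [45, 47, 48])
(np.int64(297), np.int64(210), [11.0, -79.0, 148.0], [73, 76, 76])
(np.int64(301), np.int64(210), [21.0, -87.0, 150.0], [20, 18, 18])
(np.int64(295), np.int64(211), [8.0, -73.0, 138.0], [60, 60, 60])
(np.int64(296), np.int64(211), [8.0, -78.0, 144.0], [63, 62, 64])
(np.int64(298), np.int64(211), [13.0, -82.0, 145.0], [39, 39, 40])
(np.int64(301), np.int64(211), [20.0, -89.0, 147.0], [26, 24, 29])
(np.int64(302), np.int64(211), [25.0, -88.0, 143.0], [37, 36, 38])
(np.int64(296), np.int64(212), [7.0, -79.0, 140.0], [68, 67, 68])
(np.int64(297), np.int64(212), [8.0, -83.0, 144.0], [69, 68, 70])
(np.int64(298), np.int64(212), [11.0, -85.0, 143.0], [33, 30, 36])
(np.int64(299), np.int64(212), [13.0, -87.0, 
[... 223 characters left out ...]
np.int64(298), np.int64(213), [13.0, -84.0, 136.0], [50, 51, 50])
(np.int64(299), np.int64(213), [12.0, -89.0, 143.0], [57, 59, 60])
s2 (array([110,  22,  33,  63,  36,   0,   0,   0,   0,   0,   0,   0,   0,
         0,   6,  17,  21]), array([100, 108, 116, 124, 132, 140, 148, 156, 164, 172, 180, 188, 196,
       204, 212, 220, 228, 236]))
s3 (array([0, 0, 0, 0, 0, 0, 0, 0, 0, 0, 0, 0, 0, 0, 0, 0, 2]), array([100, 108, 116, 124, 132, 140, 148, 156, 164, 172, 180, 188, 196,
       204, 212, 220, 228, 236]))
s1 (array([74, 10,  9,  1,  8, 17, 13, 10, 10, 11, 27, 17, 28, 20, 24, 26, 41]), array([100, 108, 116, 124, 132, 140, 148, 156, 164, 172, 180, 188, 196,
       204, 212, 220, 228, 236]))
```

Depth shows the fingertips about 20–28 mm higher than the TCP reading implies, so the earlier grips held the knob and rib only by their tops. I'll regrip the rib deeper and feel my way down.

Emit:
carry_out(
  offset=[
    [-2,0,0],
    [-3,0,0],
    [-3,0,1],
    [0,0,2.5],
    [0,0,3],
  ],
  delta_rot=[
    [0,0,0],
    [0,0,0],
    [0,0,0],
    [0,0,0],
    [0,0,0],
  ],
  fingers=1,
)

```text
time: 20.92
tool_pos: [0.5938, -0.0634, 0.1912]
tcp_rot: [-1.107, 1.269, 1.098]
wrist_force: [0.4, 0.3, -0.7]
width: 0.708
```

Emit:
carry_out(
  offset=[
    [0,0,3],
    [0,0,3],
    [0,0,2],
    [0,0,1],
    [0,0,0],
  ],
  delta_rot=[
    [0,0,0],
    [0,0,0],
    [0,0,0],
    [0,0,0],
    [0,0,0],
  ],
)

```text
time: 21.33
tool_pos: [0.6043, 0.0285, 0.1876]
tcp_rot: [-1.107, 1.271, 1.107]
wrist_force: [-1.0, -0.8, -0.0]
width: 1.0
```

Emit:
carry_out(
  offset=[
    [1.5,0,0],
    [2,0,0],
    [2.5,0,0],
    [1.5,0,0],
    [0.5,0,0],
  ],
  delta_rot=[
    [0,0,0],
    [0,0,0],
    [0,0,0],
    [0,0,0],
    [0,0,0],
  ],
)

```text
time: 21.75
tool_pos: [0.6015, 0.0247, 0.104]
tcp_rot: [-1.102, 1.278, 1.108]
wrist_force: [-0.0, 0.1, -0.4]
width: 1.0
```

Emit:
carry_out(
  offset=[
    [0.3,0,0],
    [0.3,0,0],
    [0.2,0,0],
    [0,0,0],
    [0,0,0],
  ],
  delta_rot=[
    [0,0,0],
    [0,0,0],
    [0,0,0],
    [0,0,0],
    [0,0,0],
  ],
)

```text
time: 22.17
tool_pos: [0.6049, 0.0259, 0.1007]
tcp_rot: [-1.105, 1.271, 1.103]
wrist_force: [0.2, -0.1, -0.2]
width: 1.002
```

```bash
python3 -c "
from h import *
rows(w(20,79,97),False)
p,d=grab('side','s7');Q=pts(d,'side'); b=(Q-O)@B*1000
cv2.imwrite('pics/s7c.png',cv2.resize(p[100:230,200:360,::-1],(738,600)))"
```

```text
t 22.17 box [ 20.1  76.9 100.7] F [ 0.2 -0.1 -0.2] w 1.00 q [ 0.    0.22  1.87 -0.    1.05 -1.43]
need turn deg [-0.01  0.01  0.1 ] shift tool cm [0.37 0.01 0.21]
```

View pics/s7c.png

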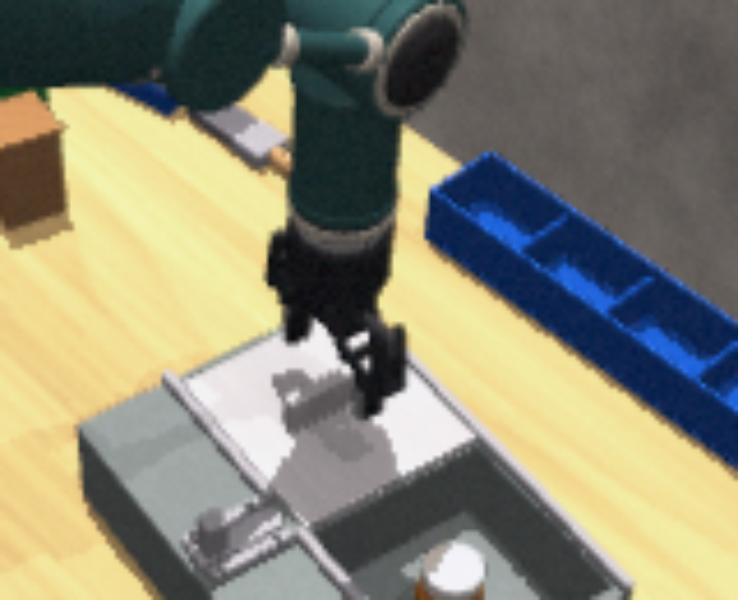

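Emit:
carry_out(
  offset=[
    [0.3,0,0.2],
    [0.3,0,0],
    [0.2,0,0],
    [0,0,0],
    [0,0,0],
  ],
  delta_rot=[
    [0,0,0],
    [0,0,0],
    [0,0,0],
    [0,0,0],
    [0,0,0],
  ],
)

```text
time: 22.63
tool_pos: [0.6041, 0.028, 0.0912]
tcp_rot: [-1.104, 1.273, 1.105]
wrist_force: [0.3, -0.4, -0.4]
width: 0.998
```

Emit:
carry_out(
  offset=[
    [0.2,0,0],
    [0.2,0,0],
    [0,0,0],
    [0,0,0],
    [0,0,0],
  ],
  delta_rot=[
    [0,0,0],
    [0,0,0],
    [0,0,0],
    [0,0,0],
    [0,0,0],
  ],
)

```text
time: 23.05
tool_pos: [0.6045, 0.028, 0.0876]
tcp_rot: [-1.105, 1.273, 1.105]
wrist_force: [0.3, 0.1, -0.2]
width: 1.003
```

Emit:
carry_out(
  offset=[
    [0,0,0],
    [0,0,0],
    [0,0,0],
    [0,0,0],
    [0,0,0],
  ],
  delta_rot=[
    [0,0,0],
    [0,0,0],
    [0,0,0],
    [0,0,0],
    [0,0,0],
  ],
  fingers=-1,
  newtons=25,
)

```text
time: 23.47
tool_pos: [0.6045, 0.028, 0.0876]
tcp_rot: [-1.105, 1.273, 1.105]
wrist_force: [0.2, 0.7, -0.1]
width: 0.299
```

Emit:
carry_out(
  offset=[
    [0,0,0],
    [0,0,0],
    [0,0,0],
    [0,0,0],
    [0,0,0],
  ],
  delta_rot=[
    [0,0,0],
    [0,0,0],
    [0,0,0],
    [0,0,0],
    [0,0,0],
  ],
)

```text
time: 23.88
tool_pos: [0.6045, 0.028, 0.0877]
tcp_rot: [-1.105, 1.273, 1.105]
wrist_force: [-0.7, 0.2, 1.6]
width: 0.16
```

```bash
python3 -c "
from h import *
rows(w(20,79,97),False)"
```

```text
t 23.88 box [19.4 78.9 87.7] F [-0.7  0.2  1.6] w 0.16 q [ 0.01  0.24  1.87 -0.    1.03 -1.42]
need turn deg [-0.01 -0.    0.01] shift tool cm [-0.93 -0.06  0.01]
```

Width 0.16 matches the 14 mm rib, so this is a full grip. Now I'll drag the lid shut.

Emit:
carry_out(
  offset=[
    [0,0,-0.5],
    [0,0,-1.5],
    [0,0,-1.5],
    [0,0,-1.5],
    [0,0,-1.5],
  ],
  delta_rot=[
    [0,0,0],
    [0,0,0],
    [0,0,0],
    [0,0,0],
    [0,0,0],
  ],
)

```text
time: 24.3
tool_pos: [0.5952, -0.037, 0.0877]
tcp_rot: [-1.104, 1.272, 1.105]
wrist_force: [0.8, 3.5, 0.5]
width: 0.159
```

Emit:
carry_out(
  offset=[
    [0,0,-1.8],
    [0,0,-1.8],
    [0,0,-1.6],
    [0,0,-1.4],
    [0,0,-1.2],
  ],
  delta_rot=[
    [0,0,0],
    [0,0,0],
    [0,0,0],
    [0,0,0],
    [0,0,0],
  ],
)

```text
time: 24.72
tool_pos: [0.5841, -0.115, 0.0877]
tcp_rot: [-1.104, 1.272, 1.104]
wrist_force: [1.8, 4.1, 1.0]
width: 0.162
```

Emit:
carry_out(
  offset=[
    [0,0,-0.8],
    [0,0,-0.6],
    [0,0,-0.4],
    [0,0,-0.2],
    [0,0,0],
  ],
  delta_rot=[
    [0,0,0],
    [0,0,0],
    [0,0,0],
    [0,0,0],
    [0,0,0],
  ],
)

```text
time: 25.13
tool_pos: [0.5814, -0.134, 0.0877]
tcp_rot: [-1.105, 1.273, 1.104]
wrist_force: [-1.2, -0.3, 2.2]
width: 0.159
```

```bash
python3 -c "
from h import *
rows(w(20,-86,87),False)"
```

```text
t 25.13 box [ 19.3 -84.7  87.7] F [-1.2 -0.3  2.2] w 0.16 q [-0.27  0.22  1.89 -0.    1.03 -1.7 ]
need turn deg [ 0.01 -0.05 -0.  ] shift tool cm [ 0.07 -0.07 -0.13]
```

Emit:
carry_out(
  offset=[
    [0,0,-0.2],
    [0,0,-0.2],
    [0,0,-0.2],
    [0,0,0],
    [0,0,0],
  ],
  delta_rot=[
    [0,0,0],
    [0,0,0],
    [0,0,0],
    [0,0,0],
    [0,0,0],
  ],
)

```text
time: 25.55
tool_pos: [0.5812, -0.1354, 0.0877]
tcp_rot: [-1.101, 1.268, 1.107]
wrist_force: [2.1, 13.9, 3.5]
width: 0.156
```

```bash
python3 -c "
from h import *
rows(w(20,-86,87),False)"
```

```text
t 25.55 box [ 19.3 -86.1  87.7] F [ 2.1 13.9  3.5] w 0.16 q [-0.27  0.22  1.89  0.01  1.03 -1.71]
need turn deg [-0.01  0.32 -0.02] shift tool cm [ 0.07 -0.07  0.01]
```

Emit:
carry_out(
  offset=[
    [0,0,0.45],
    [0,0,0],
    [0,0,0],
    [0,0,0],
    [0,0,0],
  ],
  delta_rot=[
    [0,0,0],
    [0,0,0],
    [0,0,0],
    [0,0,0],
    [0,0,0],
  ],
  fingers=1,
)

```text
time: 25.97
tool_pos: [0.5811, -0.1353, 0.0874]
tcp_rot: [-1.105, 1.273, 1.104]
wrist_force: [0.1, -0.4, -0.5]
width: 0.851
```

Emit:
carry_out(
  offset=[
    [-1,0,0],
    [-2,0,0],
    [-3,0,0],
    [-2,1,0.5],
    [0,2.5,1.5],
  ],
  delta_rot=[
    [0,0,0],
    [0,0,0],
    [0,0,0],
    [0,0,0],
    [0,0,0],
  ],
)

```text
time: 26.38
tool_pos: [0.5553, -0.113, 0.1747]
tcp_rot: [-1.112, 1.266, 1.093]
wrist_force: [0.9, 0.1, 1.0]
width: 1.003
```

Emit:
carry_out(
  offset=[
    [0,2.8,2],
    [0,2.8,2],
    [0,2.8,2],
    [0,2,1.5],
    [0,1,0.4],
  ],
  delta_rot=[
    [0,0,0],
    [0,0,0],
    [0,0,0],
    [0,0,0],
    [0,0,0],
  ],
)

```text
time: 26.8
tool_pos: [0.4455, -0.0143, 0.1681]
tcp_rot: [-1.105, 1.272, 1.106]
wrist_force: [-0.2, -0.3, -0.2]
width: 1.0
```

```bash
python3 -c "
from h import *
rows(w(-130,13,90),False)
p,d=grab('side','s8');Q=pts(d,'side'); b=(Q-O)@B*1000
for T in ((-130,13),(20,-86)):
  m=(abs(b[...,0]-T[0])<50)&(abs(b[...,1]-T[1])<50)&(b[...,2]>118)&(b[...,2]<138)
  q=b[m]; print(m.sum(),q.mean(0).round(1),q.min(0).round(),q.max(0).round())"
```

```text
t 26.80 box [-132.    14.7  168.1] F [-0.2 -0.3 -0.2] w 1.00 q [-0.09 -0.15  2.12  0.    1.17 -1.52]
need turn deg [ 0.06  0.03 -0.02] shift tool cm [ 7.81 -0.21 -0.18]
36 [-132.    11.6  130.6] [-140.    3.  118.] [-123.   23.  138.]
117 [ 16.6 -86.8 129. ] [-20. -93. 118.] [ 61. -77. 137.]
```

Emit:
carry_out(
  offset=[
    [1.5,-0.2,-0.2],
    [2,0,0],
    [2,0,0],
    [1.3,0,0],
    [0.5,0,0],
  ],
  delta_rot=[
    [0,0,0],
    [0,0,0],
    [0,0,0],
    [0,0,0],
    [0,0,0],
  ],
)

```text
time: 27.27
tool_pos: [0.4488, -0.019, 0.0929]
tcp_rot: [-1.103, 1.275, 1.106]
wrist_force: [-0.7, -0.3, -0.1]
width: 1.001
```

Emit:
carry_out(
  offset=[
    [0.2,0,0],
    [0.2,0,0],
    [0,0,0],
    [0,0,0],
    [0,0,0],
  ],
  delta_rot=[
    [0,0,0],
    [0,0,0],
    [0,0,0],
    [0,0,0],
    [0,0,0],
  ],
)

```text
time: 27.68
tool_pos: [0.4503, -0.0183, 0.0915]
tcp_rot: [-1.106, 1.271, 1.103]
wrist_force: [-0.3, 0.5, -0.5]
width: 1.003
```

Emit:
carry_out(
  offset=[
    [0,0,0],
    [0,0,0],
    [0,0,0],
    [0,0,0],
    [0,0,0],
  ],
  delta_rot=[
    [0,0,0],
    [0,0,0],
    [0,0,0],
    [0,0,0],
    [0,0,0],
  ],
  fingers=-1,
  newtons=30,
)

```text
time: 28.1
tool_pos: [0.4494, -0.0181, 0.0907]
tcp_rot: [-1.105, 1.273, 1.105]
wrist_force: [0.3, 0.6, -0.1]
width: 0.299
```

Emit:
carry_out(
  offset=[
    [0,0,0],
    [0,0,0],
    [0,0,0],
    [0,0,0],
    [0,0,0],
  ],
  delta_rot=[
    [0,0,0],
    [0,0,0],
    [0,0,0],
    [0,0,0],
    [0,0,0],
  ],
)

```text
time: 28.52
tool_pos: [0.4497, -0.0169, 0.0909]
tcp_rot: [-1.103, 1.271, 1.105]
wrist_force: [0.6, 5.5, 2.1]
width: 0.204
```

```bash
python3 -c "
from h import *
rows(w(-90,13,90),False)"
```

```text
t 28.52 box [-127.6   12.7   90.9] F [0.6 5.5 2.1] w 0.20 q [-0.09 -0.06  2.19  0.    1.01 -1.53]
need turn deg [-0.03  0.14  0.01] shift tool cm [ 0.09 -3.76  0.03]
```

Emit:
carry_out(
  offset=[
    [0,-0.5,0],
    [0,-0.8,0],
    [0,-0.9,0],
    [0,-0.8,0],
    [0,-0.5,0],
  ],
  delta_rot=[
    [0,0,0],
    [0,0,0],
    [0,0,0],
    [0,0,0],
    [0,0,0],
  ],
)

```text
time: 28.93
tool_pos: [0.4844, -0.0218, 0.0909]
tcp_rot: [-1.102, 1.272, 1.106]
wrist_force: [-1.6, 6.2, 4.0]
width: 0.203
```

Emit:
carry_out(
  offset=[
    [0,-0.2,0],
    [0,-0.2,0],
    [0,-0.1,0],
    [0,0,0],
    [0,0,0],
  ],
  delta_rot=[
    [0,0,0],
    [0,0,0],
    [0,0,0],
    [0,0,0],
    [0,0,0],
  ],
)

```text
time: 29.35
tool_pos: [0.4892, -0.0225, 0.0909]
tcp_rot: [-1.103, 1.271, 1.106]
wrist_force: [-0.5, 5.2, 2.5]
width: 0.203
```

```bash
python3 -c "
from h import *
rows(w(-90,13,90),False)"
```

```text
t 29.35 box [-87.7  12.7  90.9] F [-0.5  5.2  2.5] w 0.20 q [-0.1   0.02  2.11  0.    1.01 -1.53]
need turn deg [-0.03  0.13 -0.02] shift tool cm [0.09 0.23 0.03]
```

Emit:
carry_out(
  offset=[
    [0,-0.2,0],
    [0,-0.2,0],
    [0,-0.2,0],
    [0,0,0],
    [0,0,0],
  ],
  delta_rot=[
    [0,0,0],
    [0,0,0],
    [0,0,0],
    [0,0,0],
    [0,0,0],
  ],
)

```text
time: 29.77
tool_pos: [0.4892, -0.0225, 0.0908]
tcp_rot: [-1.096, 1.28, 1.115]
wrist_force: [-17.2, 6.9, 19.3]
width: 0.203
```

```bash
python3 -c "
from h import *
rows(w(-90,13,90),False)"
```

```text
t 29.77 box [-87.6  12.7  90.8] F [-17.2   6.9  19.3] w 0.20 q [-0.1   0.03  2.1   0.    1.02 -1.53]
need turn deg [-0.02  0.11 -0.74] shift tool cm [0.08 0.24 0.03]
```

Home stop reached: exactly 40 mm of travel, then 17 N. I'll release, retreat and check.

Emit:
carry_out(
  offset=[
    [0,0.5,0],
    [0,0,0],
    [0,0,0],
    [0,0,0],
    [0,0,0],
  ],
  delta_rot=[
    [0,0,0],
    [0,0,0],
    [0,0,0],
    [0,0,0],
    [0,0,0],
  ],
  fingers=1,
)

```text
time: 30.18
tool_pos: [0.4904, -0.0241, 0.0906]
tcp_rot: [-1.105, 1.272, 1.104]
wrist_force: [0.2, 0.2, -0.5]
width: 0.898
```

Emit:
carry_out(
  offset=[
    [-1,0,0],
    [-2,0,0],
    [-3,0,0],
    [-3,0,0],
    [-3,0,2],
  ],
  delta_rot=[
    [0,0,0],
    [0,0,0],
    [0,0,0],
    [0,0,0],
    [0,0,0],
  ],
)

```text
time: 30.6
tool_pos: [0.4926, -0.0061, 0.2123]
tcp_rot: [-1.104, 1.275, 1.102]
wrist_force: [-0.0, -0.2, -0.3]
width: 0.996
```

Emit:
carry_out(
  offset=[
    [0,0,3],
    [0,0,3],
    [0,0,3],
    [0,0,3],
    [0,0,3],
  ],
  delta_rot=[
    [0,0,0],
    [0,0,0],
    [0,0,0],
    [0,0,0],
    [0,0,0],
  ],
)

```text
time: 31.02
tool_pos: [0.5144, 0.1458, 0.2117]
tcp_rot: [-1.105, 1.272, 1.104]
wrist_force: [-0.4, -0.2, -1.0]
width: 1.006
```

Emit:
carry_out(
  offset=[
    [0,0,2],
    [0,0,1],
    [0,0,0],
    [0,0,0],
    [0,0,0],
  ],
  delta_rot=[
    [0,0,0],
    [0,0,0],
    [0,0,0],
    [0,0,0],
    [0,0,0],
  ],
)

```text
time: 31.43
tool_pos: [0.518, 0.173, 0.2106]
tcp_rot: [-1.105, 1.274, 1.104]
wrist_force: [-1.1, 0.3, -0.4]
width: 0.998
```

```bash
python3 -c "
from h import *
st()
p,d=grab('side','s9');Q=pts(d,'side'); b=(Q-O)@B*1000
cv2.imwrite('pics/s9v.png',cv2.resize(p[:,:,::-1],(800,600)))
for T in ((-90,13),(20,-86)):
  m=(abs(b[...,0]-T[0])<45)&(abs(b[...,1]-T[1])<40)&(b[...,2]>118)&(b[...,2]<138)
  q=b[m]; print(m.sum(),q.mean(0).round(1),q.min(0).round(),q.max(0).round())"
```

```text
t 31.43 box [-86.6 210.3 210.6] F [-1.1  0.3 -0.4] w 1.00 q [ 0.28  0.02  1.88 -0.    1.24 -1.15]
38 [-91.6  11.7 131.6] [-101.    2.  119.] [-81.  24. 138.]
123 [ 16.9 -86.8 128.8] [-21. -93. 118.] [ 58. -77. 136.]
```

View pics/s9v.png

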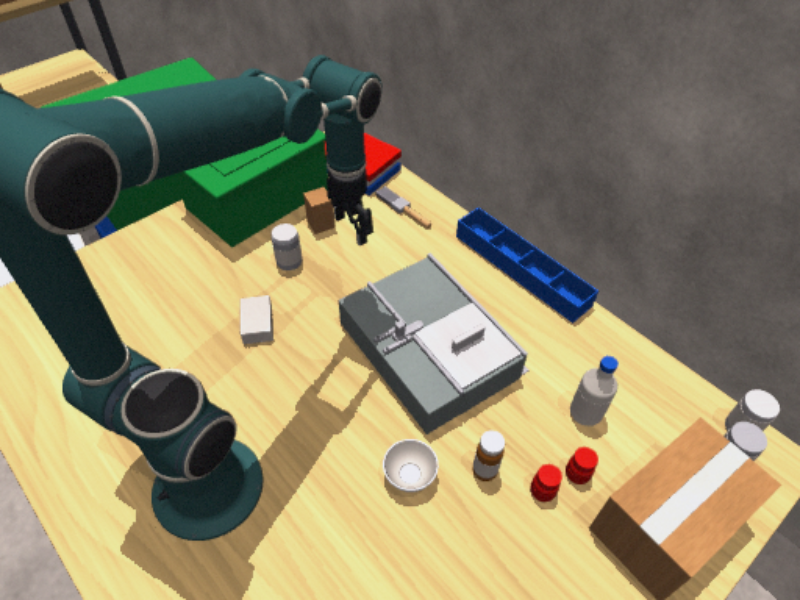

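The lid is shut (rib at (468,337)) and the bolt is home (knob at (403,330)). The bystanders are where they were, and the arm is clear. Knob travel agrees with the camera: x went from -132.0 to -91.6 mm.

```bash
python3 -c "
from h import *
print(finish_job())"
```

```text
the job is handed in; nothing more can be done
None
```

The squat jar is in the box with the lid shut and the bolt home, and I handed the job in at about 31.5 s of the 72 s allowed. I slid the bolt back and the lid open, each to its stop. I then set the jar on the pocket floor, shut the lid and slid the bolt home.

**Last checks**
- **Jar:** I felt touchdown at the expected height before letting go. The camera then showed it upright, with its cap about 81 mm above the box's underside and so below the deck. It has been out of sight since the lid shut.
- **Lid:** it reached its shut stop at about 14 N. The camera puts the rib at y ≈ -86.8 mm, against -86 mm for shut.
- **Bolt:** it travelled 40 mm to its stop at about 17 N. The camera puts the knob at x ≈ -91.6 mm, against -90 mm for home, which is within camera error.
- **Other things:** they look unmoved in the last picture, though I did not measure them, and the arm is clear of everything.

**What disagreed:** the first try at shutting the lid missed the rib, and the fingers closed on air above it without disturbing anything. Depth showed the fingertips roughly 20–28 mm higher than the reported tool position. The early grips on the knob and rib, and probably the jar, were therefore higher up than I intended, though they held. I took deeper grips for the final lid and bolt moves.

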